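Close up the parts case: inner flap, then cover

ROBOT

A 6-joint arm with a two-finger parallel gripper is mounted at the origin on a cart in front of the work surface, level with it; the furniture and walls round the work are solid. World frame = base frame: x ahead of the robot, y to its left, z up, the work surface at z = 0. Lengths are in m, angles in degrees, forces in N, time in s.
With the tool pointing down it reaches from about 0.4 to 0.825 m from the base axis. Payload 7 kg.
Tool frame: the origin (TCP) lies on the centre line of the jaws, within the pads' length; the fingertips stand 19 mm ahead of it and the grasp point (between the pads) is the TCP; z points along the fingers, y is the line along which they close (so a half turn about z gives the same grasp; the last joint's range is limited). The gripper opens to 88 mm and grips with 3 to 60 N. Pads are 19 mm wide; open, the fingers measure 130 mm over their backs; the gripper's body (78 mm by 193 mm) begins 47 mm behind the grasp point.
Start: joints at [80.105, 20.546, 0.682, 0, -70.136, -16.507], TCP at [0.3, 0.605, 0.246] pointing down, gripper open.
Joint ranges: [-176.03, 176.03], [-82.01, 121.73], [-58.28, 71.71], [-173.87, 95.51], [-174.79, -0.11], [-173.66, 173.66]. Speed limits (degrees/s): [136.94, 136.94, 172.46, 180, 180, 180].

INTERFACE

Orientations are given as [roll, pitch, yaw] about the fixed x, y, z axes, in that order (R = Rz(yaw) Ry(pitch) Rx(roll)).
In Python, from plant import get_state, capture, close_job gives the robot as it stands.
- The arm moves only by the tool apply_moves, never from a script. Its argument "targets" is a list of rows, each a list of 7 numbers: the opening, from 0 (shut) to 1 (fully open), then the shift along the tool's x, y, z normalised to -1 to 1, where 1 is 1000 mm, then the turn, a rotation vector about the tool's x, y, z normalised to -1 to 1, where 1 is 90 degrees. In form: [[claw, tx, ty, tz, ax, ay, az], ...]. A call has 1 to 20 rows; each row shifts and turns the commanded pose from where the row before left it, along the tool's axes as they then stand; what a row does not reach is not made up. A row lasts 1/12 s, in which the tool goes at most 41.7 mm and 7.16 degrees, less where a joint would pass 70% of its speed; a pose out of reach is approached as far as the arm can. A call with a number of a shift or a turn outside -1 to 1 is refused whole. A call with a gripper value outside its range is refused whole. The fingers move at their own pace and stop on an object; "newtons" is the grip in N (left out, the last holds). Time passes only in rows, so rows that do not move let the fingers close. It gives the time, the measured TCP pose, the force, the opening and the grip force at its end, in the units of the state.
- get_state(): the state, without advancing time (a new reading comes with each control period).
- capture(name): name is "scene" or "top" or "wrist"; returns a dict with "frame" (420x560x3 uint8, red, green, blue), "range_z" (420x560 float32, m along the optical axis (not along the pixel's ray), 0 where there is no reading), "camera_matrix" (3x3 intrinsics, pixels), "k1" (the pictures are not rectified: a ray, as slopes to the right and down, at radius r is drawn at 1 + k1 r^2 times it, then the intrinsics apply), "T" (4x4, takes a point from camera to world coordinates). Camera axes: x right, y down, z forward; pixel columns grow to the right and rows downward; lengths in m; the calibration is good to about 2 mm. A picture is of the moment at which its call begins.
- close_job(): hands the job in; it is judged then, once.
The state is a dict: "time_s": time; "joints": joint angles; "qd": joint speeds; "joint_torque": joint torques, N m; "tcp_pos": TCP position; "eef_rot": TCP orientation; "contact_force": force on the tool from outside, world axes, zero at the start; "moment": the same for the moment, N m; "gripper_width": finger opening in m; "gripper_force": force on a finger pad.
Only numpy, scipy, OpenCV 4.12 (cv2) and the standard library are available. Lean on these libraries where they do the work, as an engineer would, in place of code of your own. Each camera call takes 0.05 s, during which the arm holds its last target. There are 200 camera calls.

TASK

Close up the open grey parts case on the bench, pushing with the fingertips only and picking nothing up: first fold the upright metal flap inside it all the way down flat over the small parts, then swing the hinged cover down over it until it is fully shut. Leave the case standing where it is with its parts inside, and do not disturb the other things on the bench.

Things in the scene. Friction and masses are not known exactly. Their poses are not given: they have to be found in the camera images.
- tool_case: Loose grey metal case (3 kg), open on top: 140 (x) x 240 (y) x 75 mm to the rim, walls 4, inner floor at z 9. Origin: centre of underside, on the bench; z up, +x away from the robot, +y to the left (turned at most 0.45 rad). A fixed carrying handle sticks out 19 mm from the front (-x) wall at z 45. An inner wall at y +34 (top z 52) bounds the left compartment, which the flap covers.
- flap (a joint): Angle of the flap (rad): 0 folded flat inside the case, 1.57 upright, stop at 1.7. A bare aluminium plate 120 mm long (along case x), 75 mm from hinge to free edge, 3 mm thick, centred on case x = 0; hinged just inside the left (+y) wall and folding towards case -y. Stiff friction hinge (0.09 N m): stays where it is left.
- flap_hinge (a point): Middle of the flap's hinge line, which runs along case x: at case (0, +107, 55) mm, 20 mm below the rim, at mid-thickness of the plate.
- flap_edge (a point): Middle of the flap's rolled free edge (5 mm thick), 75 mm from the hinge; folded flat it lies at case (0, +32, 55) mm, upright it stands 130 mm above the bench.
- cover (a joint): Angle of the cover (rad): 0 shut, 1.57 upright, leaning back beyond that, stop at 1.85. Grey sheet metal, 148 mm from hinge to free edge, 248 mm wide, 13 mm deep rim on three sides; hinged on the far (+x) rim of the case, shuts towards case -x (the robot). Stiff friction hinge (0.42 N m, more than its weight): stays where it is left.
- cover_hinge (a point): Middle of the cover's hinge line, which runs along case y: at case (74, 0, 77) mm.
- cover_edge (a point): Middle of the cover's free edge, at mid-thickness of its 3 mm plate, 149 mm from the hinge along the cover and 12.5 mm to the outer side of the hinge line. Shut, it is at case (-75, 0, 89.5) mm; the flat outer face is then 91 mm above the bench (with ribs 1 mm proud).
- bit_a: Small ring-shaped diamond grinder bit, brass coloured, 26 mm across, 14 mm high, loose in the left compartment, under the flap when folded. Origin: centre of underside.
- bit_b: A second bit like it, in the left compartment. Origin: centre of underside.
- case_foil: Copper-coloured foil tape roll, 60 mm across, 10 mm high, lying in the right compartment. Origin: centre of underside.
- wooden_fid: Pointed wooden stick 142 mm long, 13 mm thick, on the bench to the left of the case. Origin: centre of underside.
- pen: Ball pen 145 mm long, 11 mm thick, on the bench to the right of the case. Origin: centre of underside.
- mug: Tea mug, 78 mm across, 116 mm with its handle, 101 mm high, at the back left. Origin: centre of underside.
- glass_cutter: Pencil-like glass cutter 192 mm long, 19 mm wide, 12 mm high, lying on the right. Origin: centre of underside.
There are look-alikes about, which are no part of the job. What is shaped like the case_foil but yellow is not meant.

How it is judged:
By the outcome, as a careful person would: the job done as asked, in the order asked, and still so for the second after the job is handed in, with the robot touching nothing.
It also fails if it takes over 56 s, if anything falls off the work surface, if the arm or the gripper's body presses on something with over 40 N, if the wrist force passes 120 N, or if a joint passes its speed limit or range.

## Working session

There is one attempt and no reset: what is moved stays moved. The work goes in short steps, Python scripts to look and compute and a tool call to move; the robot and the scene stay as the last step left them, time stands still between calls to the robot, and variables do not carry over. Pictures are saved under pics/ and viewed, at most 10 in all, crops included, and the job is handed in when it is done.

Besides the shell and the picture viewer there is one more tool, called after "Call:" in YAML: its name, and indented under it one key for each argument. apply_moves: Moves the arm, as the interface text tells. Scaled input: -1 to 1 covers 1000 mm each way for a shift and 90 degrees each way for a turn. Its arguments: {"type":"object","properties":{"targets":{"type":"array","items":{"type":"array","items":{"type":"number"}}},"newtons":{"type":"number"}},"required":["targets"]}

```bash
mkdir -p pics; python3 - <<'E'
from plant import *
import cv2,numpy as np
print(get_state())
ims=[]
for n in("scene","top"):
    c=capture(n);np.savez(n+'0.npz',**c);cv2.imwrite(f'pics/{n}0.png',c['frame'][:,:,::-1]);print(n,c['camera_matrix'],c['k1'],c['T'],(c['range_z']>0).mean())
E
```

```text
{'time_s': 0.0, 'joints': array([ 8.01061781e+01,  2.05901275e+01,  6.35578715e-01, -2.21218353e-02,
       -7.01366413e+01, -1.65060927e+01]), 'qd': array([ 0.00653416,  0.0224827 ,  0.05966326,  0.03847009, -0.00311844,
        0.03762915]), 'joint_torque': array([ 1.85792938e-03, -5.82717919e+01,  2.93053794e+01,  6.99704424e+00,
        6.73410657e-03, -1.72020459e-04]), 'tcp_pos': array([0.29994403, 0.60418969, 0.24464484]), 'eef_rot': array([ 1.79906659e+02, -5.97225713e-03, -2.64074428e+01]), 'contact_force': array([ 0.08506051, -0.08166284,  0.2203937 ]), 'moment': array([-0.03071065, -0.05629129,  0.00760729]), 'gripper_force': 0.0, 'gripper_width': 0.08785984698282968}
scene [[516.51687313   0.         276.43917121]
 [  0.         516.51687313 207.17750326]
 [  0.           0.           1.        ]] -0.1981868702482461 [[ 0.70772837 -0.55517142  0.43692706 -0.19248851]
 [-0.70642722 -0.54821783  0.44768047 -0.74531218]
 [-0.0090082  -0.62549333 -0.78017751  1.38885344]
 [ 0.          0.          0.          1.        ]] 0.908545918367347
top [[503.15144026   0.         275.58063207]
 [  0.         503.15144026 206.58692973]
 [  0.           0.           1.        ]] -0.12235914092634793 [[-0.00766627 -0.99383533  0.11060093  0.37846839]
 [-0.99995336  0.00696928 -0.00668702  0.03337337]
 [ 0.00587499 -0.11064703 -0.9938424   1.46381163]
 [ 0.          0.          0.          1.        ]] 0.9959991496598639
```

View pics/scene0.png

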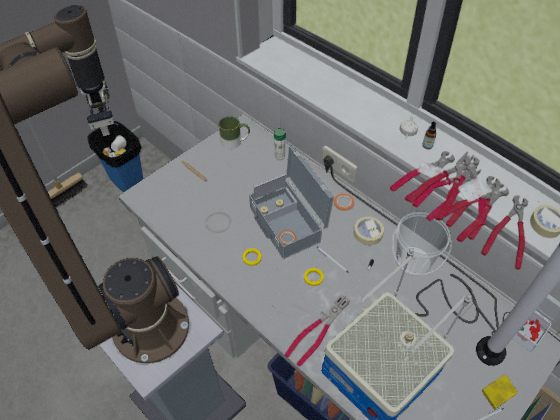

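View pics/top0.png

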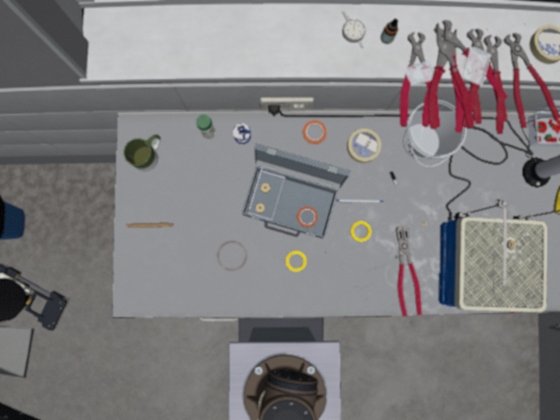

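The scene view shows the open grey case at (288,215), with the cover leaning back at (312,190) and the upright flap at (268,187). In the top view the case is at (290,200), the bits at (265,187) and (260,207), and the case foil at (307,216).

Look-alikes (top view): an orange roll behind the case (315,132), yellow rings (362,231) and (296,261), and a grey ring (232,255). There is only one grey case, so the choice is (290,200). Next I'll check it in a crop and measure it.

```bash
cat > h.py <<'E'
import numpy as np,cv2
def rays(c,uv):
    d=np.array([c['k1'],0,0,0,0],float) if np.ndim(c['k1'])==0 else c['k1']
    return cv2.undistortPoints(np.float64(uv).reshape(-1,1,2),c['camera_matrix'],d.ravel()[:5] if d.size>=4 else d)[:,0]
def cloud(c):
    h,w=c['range_z'].shape
    uv=np.stack(np.meshgrid(np.arange(w),np.arange(h)),-1).reshape(-1,2)
    r=rays(c,uv);z=c['range_z'].ravel()
    p=np.c_[r*z[:,None],z]@c['T'][:3,:3].T+c['T'][:3,3]
    p[z==0]=np.nan
    return p.reshape(h,w,3)
def plane(c,uv,z):
    r=rays(c,uv);d=np.c_[r,np.ones(len(r))]@c['T'][:3,:3].T;o=c['T'][:3,3]
    return o+d*((z-o[2])/d[:,2])[:,None]
E
python3 - <<'E'
from h import *
cs={n:dict(np.load(n+'0.npz')) for n in('top','scene')}
t=cs['top'];a=cv2.resize(t['frame'][130:250,230:360],None,fx=4.6,fy=4.6,interpolation=2)
cv2.imwrite('pics/crop0.png',a[:,:,::-1])
for n,c in cs.items():
    P=cloud(c).reshape(-1,3)
    # region of the case
    m=(abs(P[:,0]-.43)<.25)&(abs(P[:,1]-.0)<.25)&(P[:,2]>.02)&(P[:,2]<.3)
    Q=P[m]
    rim=Q[(Q[:,2]>.066)&(Q[:,2]<.084)]
    print(n,len(Q),np.percentile(Q,[1,50,99],axis=0).round(3).tolist(),len(rim))
    print('minarearect rim',cv2.minAreaRect(rim[:,:2].astype(np.float32)*1000))
    hi=Q[Q[:,2]>.1]
    for lo in np.arange(.1,.24,.02):
        s=Q[(Q[:,2]>lo)&(Q[:,2]<lo+.02)]
        if len(s)>5:
            print(round(lo,2),len(s),s.min(0).round(3),s.max(0).round(3))
E
```

```text
top 3098 [[0.454, -0.223, 0.021], [0.613, -0.02, 0.089], [0.675, 0.109, 0.23]] 618
minarearect rim ((555.8030395507812, -16.63824462890625), (244.0626220703125, 160.4921417236328), 73.06377410888672)
0.1 190 [ 0.527 -0.157  0.1  ] [0.668 0.099 0.12 ]
0.12 268 [ 0.521 -0.157  0.12 ] [0.669 0.098 0.139]
0.14 193 [ 0.587 -0.158  0.14 ] [0.67  0.079 0.16 ]
0.16 195 [ 0.589 -0.158  0.16 ] [0.672 0.08  0.18 ]
0.18 20 [ 0.591 -0.157  0.18 ] [0.67  0.079 0.199]
0.2 15 [ 0.592 -0.157  0.204] [0.666 0.079 0.22 ]
0.22 572 [ 0.592 -0.162  0.22 ] [0.677 0.078 0.234]
scene 3865 [[0.451, -0.167, 0.021], [0.605, -0.023, 0.081], [0.672, 0.102, 0.228]] 554
minarearect rim ((555.0535888671875, -23.84405517578125), (250.12135314941406, 162.73602294921875), 73.00403594970703)
0.1 307 [ 0.522 -0.168  0.1  ] [0.666 0.091 0.12 ]
0.12 299 [ 0.518 -0.167  0.12 ] [0.672 0.09  0.14 ]
0.14 220 [ 0.586 -0.167  0.14 ] [0.67  0.076 0.16 ]
0.16 223 [ 0.587 -0.169  0.16 ] [0.676 0.073 0.18 ]
0.18 220 [ 0.589 -0.168  0.18 ] [0.674 0.073 0.2  ]
0.2 71 [ 0.591 -0.17   0.2  ] [0.673 0.073 0.22 ]
0.22 278 [ 0.59  -0.167  0.22 ] [0.675 0.071 0.231]
```

View pics/crop0.png

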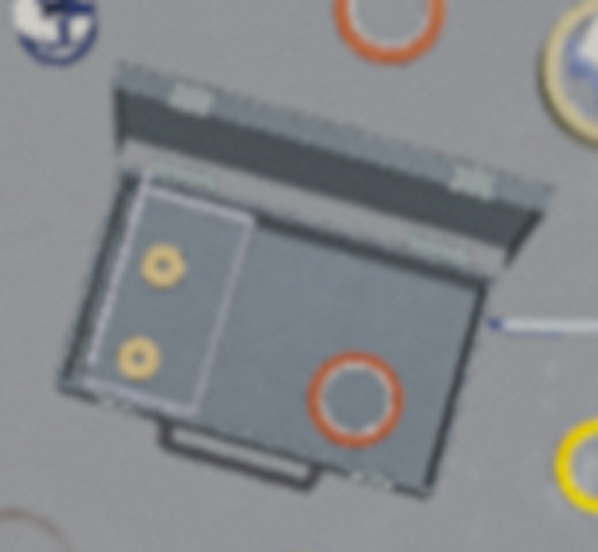

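```bash
cat > fit.py <<'E'
from h import *
import sys
yaw=np.radians(-17);R=np.array([[np.cos(yaw),-np.sin(yaw)],[np.sin(yaw),np.cos(yaw)]])
def run(c,n,O=np.array([.555,-.02])):
    P=cloud(c).reshape(-1,3);P=P[np.isfinite(P).all(1)]
    P=P[np.linalg.norm(P[:,:2]-O,axis=1)<.25]
    q=np.c_[(P[:,:2]-O)@R,P[:,2]]
    w=q[(q[:,2]>.068)&(q[:,2]<.082)]
    f=w[(w[:,0]<-.05)&(abs(w[:,1])<.13)]; l=w[(w[:,1]>.1)&(abs(w[:,0])<.09)]; r=w[(w[:,1]<-.1)&(abs(w[:,0])<.06)]
    print(n,'front x',np.percentile(f[:,0],[2,50,98]).round(4),'slope',np.polyfit(f[:,1],f[:,0],1).round(4),'left y',np.percentile(l[:,1],[2,50,98]).round(4),'right y',np.percentile(r[:,1],[2,50,98]).round(4))
    cv=q[(q[:,0]>.055)&(q[:,2]>.1)&(abs(q[:,1])<.11)]
    if len(cv)>10:
        print(' cover x vs z',np.polyfit(cv[:,2],cv[:,0],1).round(4),'zmax',cv[:,2].max().round(4),'slope y',np.polyfit(cv[:,1],cv[:,0],1).round(4),'y',q[(q[:,0]>.055)&(q[:,2]>.1)][:,1].min(),q[(q[:,0]>.055)&(q[:,2]>.1)][:,1].max())
        for a in np.arange(.1,.24,.02):
            s=cv[(cv[:,2]>a)&(cv[:,2]<a+.02)]
            if len(s): print('  ',a.round(2),np.percentile(s[:,0],[2,50,98]).round(3))
    fl=q[(q[:,1]>.06)&(q[:,1]<.16)&(abs(q[:,0])<.05)&(q[:,2]>.085)&(q[:,2]<.15)]
    if len(fl)>10: print(' flap y vs z',np.polyfit(fl[:,2],fl[:,1],1).round(4),'y at .11',np.polyval(np.polyfit(fl[:,2],fl[:,1],1),.11),'zmax',fl[:,2].max(),'slope x',np.polyfit(fl[:,0],fl[:,1],1).round(4))
if __name__=='__main__':
    for n in('top','scene'): run(dict(np.load(n+'0.npz')),n)
E
python3 fit.py
```

```text
top front x [-0.0798 -0.0751 -0.0539] slope [ 0.0027 -0.0734] left y [0.1005 0.1197 0.123 ] right y [-0.1172 -0.1149 -0.1074]
 cover x vs z [0.0061 0.0818] zmax 0.2338 slope y [0.0039 0.0829] y -0.12140111703253946 0.12712192180823423
   0.1 [0.079 0.08  0.082]
   0.12 [0.08  0.082 0.083]
   0.14 [0.081 0.083 0.085]
   0.16 [0.083 0.084 0.086]
   0.18 [0.084 0.085 0.085]
   0.2 [0.079 0.088 0.092]
   0.22 [0.075 0.083 0.091]
 flap y vs z [-0.1819  0.1247] y at .11 0.10465631497255116 zmax 0.13813693384233572 slope x [-0.0078  0.1018]
scene front x [-0.0793 -0.074  -0.0528] slope [ 0.0073 -0.0717] left y [0.1005 0.1027 0.1207] right y [-0.1271 -0.1224 -0.1132]
 cover x vs z [0.0055 0.0839] zmax 0.2315 slope y [0.008  0.0848] y -0.1307949468697194 0.12381053068888265
   0.1 [0.078 0.082 0.086]
   0.12 [0.08  0.083 0.087]
   0.14 [0.082 0.084 0.088]
   0.16 [0.082 0.086 0.089]
   0.18 [0.084 0.087 0.09 ]
   0.2 [0.081 0.087 0.095]
   0.22 [0.076 0.084 0.092]
 flap y vs z [-0.1264  0.1097] y at .11 0.09575390657590149 zmax 0.1374295628838056 slope x [0.0028 0.0956]
```

Call:
apply_moves:
  targets:
    - [0, 0, 0, 0, 0, 0, -0.051]
    - [0, 0, 0, 0, 0, 0, -0.051]
    - [0, 0.023, 0.0214, 0, 0, 0, 0]
    - [0, 0.023, 0.0214, 0, 0, 0, 0]
    - [0, 0.023, 0.0214, 0, 0, 0, 0]
    - [0, 0.023, 0.0214, 0, 0, 0, 0]
    - [0, 0.023, 0.0214, 0, 0, 0, 0]
    - [0, 0.023, 0.0214, 0, 0, 0, 0]
    - [0, 0.023, 0.0214, 0, 0, 0, 0]
    - [0, 0.023, 0.0214, 0, 0, 0, 0]
    - [0, 0.023, 0.0214, 0, 0, 0, 0]
    - [0, 0.023, 0.0214, 0, 0, 0, 0]
    - [0, 0.023, 0.0214, 0, 0, 0, 0]
    - [0, 0.023, 0.0214, 0, 0, 0, 0]
    - [0, 0.023, 0.0214, 0, 0, 0, 0]
    - [0, 0.023, 0.0214, 0, 0, 0, 0]
    - [0, 0.023, 0.0214, 0, 0, 0, 0]
    - [0, 0.023, 0.0214, 0, 0, 0, 0]
    - [0, 0.023, 0.0214, 0, 0, 0, 0]
    - [0, 0, 0, 0, 0, 0, 0]

```text
time_s: 1.77
tcp_pos: [0.5673, 0.1374, 0.245]
eef_rot: [179.9, 0.0, -17.4]
contact_force: [0.5, 0.6, 0.3]
gripper_width: 0.0005
gripper_force: 0.0
```

```bash
cat > look.py <<'E'
from plant import *
from fit import *
import sys
def st():
    s=get_state();O=np.array([.549,-.018])
    q=(s['tcp_pos'][:2]-O)@R
    print('t',round(s['time_s'],2),'case tcp mm',(q*1000).round(1),'tip z',round(s['tcp_pos'][2]*1000-19,1),'rpy',s['eef_rot'].round(2),'F',s['contact_force'].round(1),'w',round(s['gripper_width'],4))
if __name__=='__main__':
    st()
    for n in sys.argv[2:]:
        c=capture(n);np.savez(n+sys.argv[1]+'.npz',**c);cv2.imwrite(f'pics/{n}{sys.argv[1]}.png',c['frame'][:,:,::-1])
        run(c,n,np.array([.549,-.018]))
E
python3 look.py 1 wrist
```

```text
t 1.77 case tcp mm [-27.9 154. ] tip z 226.0 rpy [ 1.7991e+02  3.0000e-02 -1.7410e+01] F [0.5 0.6 0.3] w 0.0005Traceback (most recent call last):
  File "look.py", line 12, in <module>
    run(c,n,np.array([.549,-.018]))
    ~~~^^^^^^^^^^^^^^^^^^^^^^^^^^^^
  File "fit.py", line 10, in run
    print(n,'front x',np.percentile(f[:,0],[2,50,98]).round(4),'slope',np.polyfit(f[:,1],f[:,0],1).round(4),'left y',np.percentile(l[:,1],[2,50,98]).round(4),'right y',np.percentile(r[:,1],[2,50,98]).round(4))
                                                                                                                                                                        ~~~~~~~~~~~~~^^^^^^^^^^^^^^^^^^
    return _quantile_unchecked(
        a, q, axis, out, overwrite_input, method, keepdims, weights)
    return _ureduce(a,
                    func=_quantile_ureduce_func,
    ...<5 lines>...
                    overwrite_input=overwrite_input,
                    method=method)
    r = func(a, **kwargs)
    result = _quantile(arr,
                       quantiles=q,
    ...<2 lines>...
                       out=out,
                       weights=wgt)
    slices_having_nans = np.isnan(arr[-1, ...])
                                  ~~~^^^^^^^^^
IndexError: index -1 is out of bounds for axis 0 with size 0
```

View pics/wrist1.png

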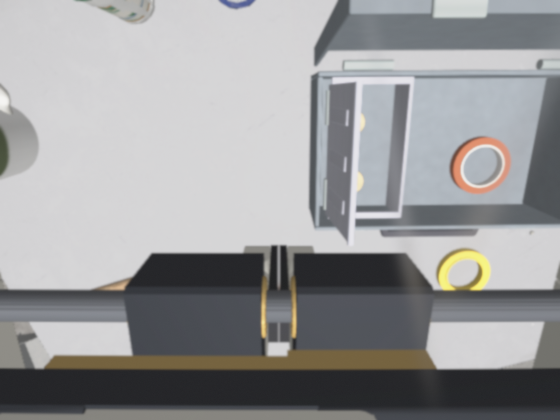

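The wrist view shows the flap upright at (345,155). The left wall rim is at (320,150), the front rim at (440,227) and the fingers at (280,300). I'll refine the case frame from this nearby depth.

```bash
python3 - <<'E'
from fit import *
O=np.array([.549,-.018])
c=dict(np.load('wrist1.npz'));P=cloud(c);
q=np.concatenate([(P[...,:2]-O)@R,P[...,2:]],-1)*1000
for u,v in [(320,150),(319,110),(318,200),(400,228),(450,231),(330,85),(345,150),(350,232),(354,100),(352,180),(343,150),(398,150),(400,76),(320,75)]:
    print((u,v),q[v,u].round(1))
row=q[150,310:415];print([tuple(x) for x in row[::4].round(0).tolist()])
col=q[60:90,420];print([tuple(x) for x in col[::3].round(0).tolist()])
col=q[215:245,440];print([tuple(x) for x in col[::3].round(0).tolist()])
m=(abs(q[...,2]-75)<5)
y=q[...,1][m&(abs(q[...,0])<50)&(q[...,1]>108)];x=q[...,0][m&(abs(q[...,1])<90)&(q[...,0]<-55)]
print('left rim y',np.percentile(y,[5,50,95]),len(y),'front rim x',np.percentile(x,[5,50,95]),len(x))
mm=m&(abs(q[...,1])<95)&(q[...,0]<-55);print('slope',np.polyfit(q[...,1][mm],q[...,0][mm],1))
E
```

```text
(320, 150) [  4.6 116.8  73.5]
(319, 110) [ 38.5 118.6  74.5]
(318, 200) [-40.4 117.5  75.1]
(400, 228) [-68.4  40.4  74.5]
(450, 231) [-82.4 -20.6  47.8]
(330, 85) [ 58.7 108.   59.6]
(345, 150) [ 10.1 101.8 110.1]
(350, 232) [-48.6  99.3 132.6]
(354, 100) [ 47.4 100.2 126. ]
(352, 180) [ -8.9  99.4 130. ]
(343, 150) [  9.2 102.3 104.2]
(398, 150) [-2.  35.2 33.7]
(400, 76) [66.1 45.6 52.6]
(320, 75) [ 66.3 118.5  74.3]
[(-5.0, 120.0, 13.0), (2.0, 120.0, 54.0), (5.0, 119.0, 74.0), (-6.0, 107.0, 8.0), (-5.0, 103.0, 9.0), (4.0, 108.0, 72.0), (6.0, 106.0, 83.0), (7.0, 104.0, 92.0), (9.0, 103.0, 102.0), (10.0, 101.0, 112.0), (12.0, 100.0, 122.0), (13.0, 99.0, 131.0), (13.0, 97.0, 132.0), (-6.0, 65.0, 8.0), (-6.0, 61.0, 9.0), (nan, nan, nan), (-6.0, 52.0, 7.0), (-6.0, 48.0, 9.0), (-6.0, 44.0, 9.0), (-6.0, 40.0, 9.0), (-6.0, 36.0, 11.0), (-4.0, 35.0, 22.0), (-2.0, 35.0, 34.0), (-0.0, 35.0, 45.0), (1.0, 33.0, 51.0), (-6.0, 14.0, 9.0), (-6.0, 10.0, 8.0)]
[(84.0, 9.0, -1.0), (81.0, 9.0, -1.0), (78.0, 8.0, -2.0), (75.0, 9.0, -0.0), (68.0, 36.0, 74.0), (66.0, 32.0, 64.0), (66.0, 11.0, 8.0), (63.0, 11.0, 8.0), (60.0, 10.0, 8.0), (57.0, 10.0, 7.0)]
[(-66.0, -9.0, 46.0), (-66.0, -6.0, 54.0), (-66.0, -2.0, 63.0), (-66.0, 2.0, 72.0), (-67.0, 4.0, 76.0), (-82.0, -11.0, 46.0), (-84.0, -11.0, 48.0), (-88.0, -12.0, 47.0), (-113.0, -36.0, -2.0), (-116.0, -36.0, -2.0)]
left rim y [116.29477204 118.34171383 120.05593651] 568 front rim x [-69.3105353  -66.95292089 -65.67977845] 946
slope [-3.10183923e-03 -6.72001994e+01]
```

Call:
apply_moves:
  targets:
    - [0, 0.0046, 0, 0.022, 0, 0, 0]
    - [0, 0.0046, 0, 0.022, 0, 0, 0]
    - [0, 0.0046, 0, 0.022, 0, 0, 0]
    - [0, 0.0046, 0, 0.022, 0, 0, 0]
    - [0, 0.0046, 0, 0.022, 0, 0, 0]
    - [0, 0, 0.013, 0, 0, 0, 0]
    - [0, 0, 0.013, 0, 0, 0, 0]
    - [0, 0, 0.007, 0.001, 0, 0, 0]
    - [0, 0, 0.007, 0.001, 0, 0, 0]
    - [0, 0, 0.007, 0.001, 0, 0, 0]
    - [0, 0, 0.0054, 0.003, 0, 0, 0]
    - [0, 0, 0.0054, 0.003, 0, 0, 0]
    - [0, 0, 0.0054, 0.003, 0, 0, 0]
    - [0, 0, 0.0044, 0.0044, 0, 0, 0]
    - [0, 0, 0.0044, 0.0044, 0, 0, 0]
    - [0, 0, 0.0044, 0.0044, 0, 0, 0]
    - [0, 0, 0.0028, 0.0055, 0, 0, 0]
    - [0, 0, 0.0028, 0.0055, 0, 0, 0]
    - [0, 0, 0.0028, 0.0055, 0, 0, 0]
    - [0, 0, 0, 0, 0, 0, 0]

```text
time_s: 3.48
tcp_pos: [0.5618, 0.0528, 0.0922]
eef_rot: [179.9, 0.1, -17.3]
contact_force: [0.6, -0.2, -0.3]
gripper_width: 0.0004
gripper_force: 0.0
```

```bash
sed -i 's/^        run(c.*$//' look.py; python3 look.py 2 wrist; python3 - <<'E'
from fit import *
O=np.array([.549,-.018]);c=dict(np.load('wrist2.npz'));P=cloud(c)
q=np.concatenate([(P[...,:2]-O)@R,P[...,2:]],-1)*1000
m=(q[...,1]>10)&(q[...,1]<105)&(q[...,0]>15)&(q[...,0]<55)&(q[...,2]>45)&(q[...,2]<140)
p=q[m];print(len(p));print(np.polyfit(p[:,1],p[:,2],1),p.min(0),p.max(0))
E
```

```text
t 3.48 case tcp mm [-8.5 71.4] tip z 73.2 rpy [ 1.7992e+02  1.2000e-01 -1.7260e+01] F [ 0.6 -0.2 -0.3] w 0.0004
12952
[-0.34205693 92.93225807] [15.00061265 33.6275226  54.79080688] [ 54.99360894 104.998143    82.87652714]
```

Call:
apply_moves:
  targets:
    - [0, 0, 0.0015, 0.004, 0, 0, 0]
    - [0, 0, 0.001, 0.004, 0, 0, 0]
    - [0, 0, 0.0005, 0.004, 0, 0, 0]
    - [0, 0, 0, 0.003, 0, 0, 0]
    - [0, 0, 0, 0.002, 0, 0, 0]
    - [0, 0, 0, 0.001, 0, 0, 0]
    - [0, 0, 0, 0, 0, 0, 0]

```text
time_s: 4.12
tcp_pos: [0.5617, 0.0506, 0.0758]
eef_rot: [180.0, 0.0, -17.2]
contact_force: [0.3, 0.1, 0.1]
gripper_width: 0.0004
gripper_force: 0.4
```

```bash
cat > flap.py <<'E'
from look import *
st();c=capture('wrist');P=cloud(c);O=np.array([.549,-.018])
q=np.concatenate([(P[...,:2]-O)@R,P[...,2:]],-1)*1000
m=(q[...,1]>36)&(q[...,1]<105)&(abs(q[...,0]-35)<20)&(q[...,2]>45)&(q[...,2]<140)
p=q[m];print(len(p),np.polyfit(p[:,1],p[:,2],1),p.min(0),p.max(0))
E
python3 flap.py
```

```text
t 4.12 case tcp mm [-7.9 69.3] tip z 56.8 rpy [ 1.7998e+02  2.0000e-02 -1.7220e+01] F [0.3 0.1 0.1] w 0.0004
19524 [-4.58502639e-02  8.57782468e+01] [15.00344693 36.00222176 53.33879284] [ 54.99498311 104.99475859 139.99788453]
```

Close. I'll press a few millimetres further, watching the force.

Call:
apply_moves:
  targets:
    - [0, 0, 0, 0.0015, 0, 0, 0]
    - [0, 0, 0, 0.0015, 0, 0, 0]
    - [0, 0, 0, 0.001, 0, 0, 0]
    - [0, 0, 0, 0, 0, 0, 0]

```text
time_s: 4.5
tcp_pos: [0.5619, 0.0506, 0.0753]
eef_rot: [-180.0, -0.1, -17.1]
contact_force: [-13.9, 0.5, 34.7]
gripper_width: 0.0007
gripper_force: 17.2
```

```bash
sed -i 's/<140)/<75)/' flap.py; python3 flap.py
```

```text
t 4.5 case tcp mm [-7.7 69.4] tip z 56.3 rpy [-1.800e+02 -8.000e-02 -1.714e+01] F [-13.9   0.5  34.7] w 0.0007
12992 [2.70590378e-03 5.58428575e+01] [15.00843306 36.00052813 53.23892218] [ 54.9963338  104.99794423  59.13819723]
```

Call:
apply_moves:
  targets:
    - [0, 0, 0, -0.01, 0, 0, 0]
    - [0, 0, 0, -0.021, 0, 0, 0]
    - [0, 0, 0, -0.025, 0, 0, 0]
    - [0, 0, 0, -0.025, 0, 0, 0]
    - [0, 0, 0, -0.025, 0, 0, 0]
    - [0, 0, 0, -0.025, 0, 0, 0]
    - [0, 0, 0, -0.025, 0, 0, 0]
    - [0, 0, 0, -0.025, 0, 0, 0]
    - [0, 0, 0, -0.023, 0, 0, 0]
    - [0, 0, 0, 0, 0, 0, 0]

```text
time_s: 5.38
tcp_pos: [0.564, 0.0511, 0.2811]
eef_rot: [-179.8, -0.4, -17.2]
contact_force: [0.9, 0.5, 1.8]
gripper_width: 0.0004
gripper_force: 0.0
```

```bash
python3 look.py 3 wrist; python3 - <<'E'
from fit import *
O=np.array([.549,-.018])
for f in('top0','scene0','wrist3'):
    P=cloud(dict(np.load(f+'.npz')))
    q=np.concatenate([(P[...,:2]-O)@R,P[...,2:]],-1)*1000
    m=(q[...,0]>103)&(q[...,0]<230)&(abs(q[...,1])<130)&(q[...,2]>20)
    p=q[m];print(f,len(p))
    if len(p): print(p.min(0),p.max(0),'x<165',p[p[:,0]<165].max(0) if (p[:,0]<165).any() else '')
    if f=='wrist3':
        for lo,hi in((36,105),):
            m=(q[...,1]>lo)&(q[...,1]<hi)&(abs(q[...,0])<50)&(q[...,2]>45)&(q[...,2]<75)
            p=q[m];print('flap',len(p),np.polyfit(p[:,1],p[:,2],1),p.min(0),p.max(0))
        m=(q[...,2]>222)&(q[...,2]<240)&(abs(q[...,1])<100)&(q[...,0]>60)&(q[...,0]<120);p=q[m];print('cover top',len(p),p.min(0),p.max(0))
E
```

```text
t 5.38 case tcp mm [-5.9 70.5] tip z 262.1 rpy [-179.76   -0.39  -17.18] F [0.9 0.5 1.8] w 0.0004
top0 87
[ 191.00320818 -129.47334879   21.07277044] [229.86800368 129.7533841  102.01012807] x<165 
scene0 50
[ 198.23008048 -129.83280812   21.79108287] [229.66818827 124.25496182 105.63287326] x<165 
wrist3 0
flap 6270 [2.51273481e-04 5.62342929e+01] [-49.99758141  36.00203544  53.11942727] [ 49.40601073 104.95168389  59.59839239]
cover top 10486 [ 81.17292466 -74.99468945 222.00180266] [ 98.54648981  99.95640383 230.04000782]
```

View pics/wrist3.png

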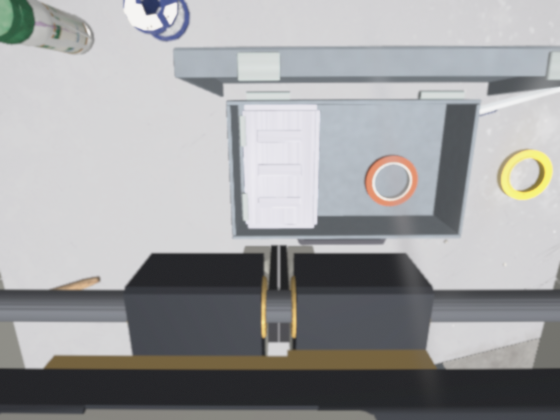

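The wrist view shows the flap flat over the left compartment (280,165), with the case unmoved and the foil at (391,180). Behind the cover it is free up to about 190 mm. Next I'll go over the cover, down behind it, and start pushing.

Call:
apply_moves:
  targets:
    - [0, 0.0207, 0.0117, 0, 0, 0, 0]
    - [0, 0.0207, 0.0117, 0, 0, 0, 0]
    - [0, 0.0207, 0.0117, 0, 0, 0, 0]
    - [0, 0.0207, 0.0117, 0, 0, 0, 0]
    - [0, 0.0207, 0.0117, 0, 0, 0, 0]
    - [0, 0.0207, 0.0117, 0, 0, 0, 0]
    - [0, 0, 0, 0, 0, 0, 0]
    - [0, 0, 0, 0.02, 0, 0, 0]
    - [0, 0, 0, 0.022, 0, 0, 0]
    - [0, 0, 0, 0.022, 0, 0, 0]
    - [0, 0, 0, 0, 0, 0, 0]

```text
time_s: 6.35
tcp_pos: [0.6566, -0.0529, 0.2059]
eef_rot: [179.9, 0.5, -17.3]
contact_force: [-0.0, 0.5, -1.6]
gripper_width: 0.0
gripper_force: 0.0
```

```bash
python3 look.py 4
```

```text
t 6.35 case tcp mm [113.1  -1.9] tip z 186.9 rpy [179.86   0.48 -17.28] F [-0.   0.5 -1.6] w 0.0
```

Call:
apply_moves:
  targets:
    - [0, -0.0078, 0, -0.004, 0, 0, 0]
    - [0, -0.0078, 0, -0.004, 0, 0, 0]
    - [0, -0.0074, 0, 0.0005, 0, 0, 0]
    - [0, -0.0074, 0, 0.0005, 0, 0, 0]
    - [0, -0.0074, 0, 0.0005, 0, 0, 0]
    - [0, -0.0074, 0, 0.0005, 0, 0, 0]
    - [0, -0.0074, 0, 0.0005, 0, 0, 0]
    - [0, -0.0074, 0, 0.0005, 0, 0, 0]
    - [0, 0, 0, 0, 0, 0, 0]

```text
time_s: 7.1
tcp_pos: [0.6005, -0.0348, 0.2166]
eef_rot: [-180.0, 0.1, -17.2]
contact_force: [-0.1, 0.1, -0.3]
gripper_width: 0.0005
gripper_force: 0.1
```

```bash
python3 look.py 5 scene; python3 -c "
import cv2;a=cv2.imread('pics/scene5.png')[120:300,190:400];cv2.imwrite('pics/s5c.png',cv2.resize(a,None,fx=3,fy=3))"
```

```text
t 7.1 case tcp mm [54.2 -1.1] tip z 197.6 rpy [-1.7999e+02  8.0000e-02 -1.7220e+01] F [-0.1  0.1 -0.3] w 0.0005
```

View pics/s5c.png

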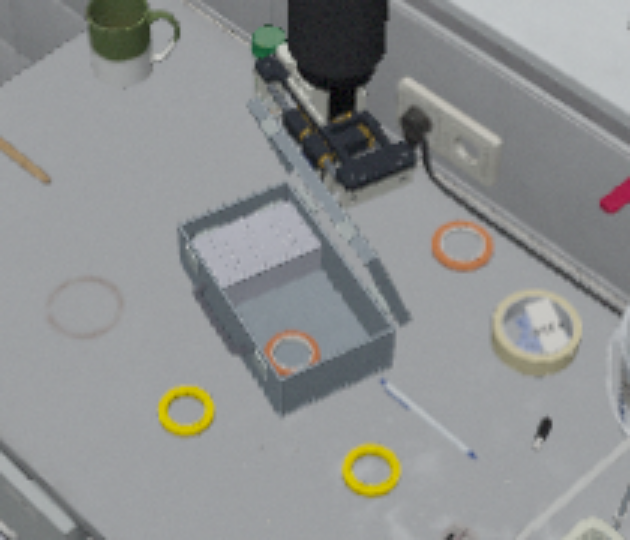

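The crop shows the cover tilting forward (330,210) with the gripper behind it. The case hasn't moved and the flap is down at (255,240). I'll continue along the arc.

Call:
apply_moves:
  targets:
    - [0, -0.0068, 0, 0.0035, 0, 0, 0]
    - [0, -0.0068, 0, 0.0035, 0, 0, 0]
    - [0, -0.0068, 0, 0.0035, 0, 0, 0]
    - [0, -0.0068, 0, 0.0035, 0, 0, 0]
    - [0, -0.0068, 0, 0.0035, 0, 0, 0]
    - [0, -0.0055, 0, 0.0047, 0, 0, 0]
    - [0, -0.0055, 0, 0.0047, 0, 0, 0]
    - [0, -0.0055, 0, 0.0047, 0, 0, 0]
    - [0, -0.0055, 0, 0.0047, 0, 0, 0]
    - [0, -0.0055, 0, 0.0047, 0, 0, 0]
    - [0, -0.0039, 0, 0.006, 0, 0, 0]
    - [0, -0.0039, 0, 0.006, 0, 0, 0]
    - [0, -0.0039, 0, 0.006, 0, 0, 0]
    - [0, -0.0039, 0, 0.006, 0, 0, 0]
    - [0, -0.0039, 0, 0.006, 0, 0, 0]
    - [0, 0, 0, 0, 0, 0, 0]

```text
time_s: 8.48
tcp_pos: [0.5237, -0.0114, 0.1443]
eef_rot: [180.0, 0.1, -17.2]
contact_force: [-1.1, 0.7, -0.5]
gripper_width: 0.0006
gripper_force: 0.0
```

```bash
cat > cov.py <<'E'
from look import *
st();c=capture('wrist');P=cloud(c);O=np.array([.549,-.018])
q=np.concatenate([(P[...,:2]-O)@R,P[...,2:]],-1)*1000
m=(q[...,0]>-70)&(q[...,0]<70)&(abs(q[...,1])>35)&(abs(q[...,1])<115)&(q[...,2]>80)&(q[...,2]<170)
p=q[m];A=np.c_[p[:,:2],np.ones(len(p))];k=np.median
s=np.linalg.lstsq(A,p[:,2],rcond=None)[0];r=p[:,2]-A@s;g=abs(r)<5
s=np.linalg.lstsq(A[g],p[g,2],rcond=None)[0];print('plane',len(p),s.round(4),p.min(0).round(),p.max(0).round(),'near max',np.percentile(p[p[:,0]<-60][:,2],[5,50,95]) if (p[:,0]<-60).any() else '')
E
python3 cov.py
```

```text
t 8.48 case tcp mm [-26.1  -1.1] tip z 125.3 rpy [ 1.7995e+02  1.1000e-01 -1.7230e+01] F [-1.1  0.7 -0.5] w 0.0006
plane 70063 [-3.035000e-01 -1.000000e-03  1.137778e+02] [ -67. -115.   90.] [ 70. 115. 134.] near max [130.43910282 132.04467251 133.06973834]
```

Call:
apply_moves:
  targets:
    - [0, -0.0022, 0, 0.0056, 0, 0, 0]
    - [0, -0.0022, 0, 0.0056, 0, 0, 0]
    - [0, -0.0022, 0, 0.0056, 0, 0, 0]
    - [0, -0.0022, 0, 0.0056, 0, 0, 0]
    - [0, -0.0005, 0, 0.0035, 0, 0, 0]
    - [0, -0.0005, 0, 0.0035, 0, 0, 0]
    - [0, 0, 0, 0.002, 0, 0, 0]
    - [0, 0, 0, 0.0015, 0, 0, 0]
    - [0, 0, 0, 0.001, 0, 0, 0]
    - [0, 0, 0, 0, 0, 0, 0]

```text
time_s: 9.37
tcp_pos: [0.5155, -0.0086, 0.1117]
eef_rot: [180.0, 0.0, -17.2]
contact_force: [-0.3, -0.4, -0.4]
gripper_width: 0.0004
gripper_force: 0.0
```

```bash
python3 cov.py
```

```text
t 9.37 case tcp mm [-34.7  -0.8] tip z 92.7 rpy [ 1.7998e+02  2.0000e-02 -1.7230e+01] F [-0.3 -0.4 -0.4] w 0.0004
plane 87398 [-1.72000e-02 -3.00000e-04  9.16071e+01] [ -70. -115.   88.] [ 70. 115. 170.] near max [91.08618633 92.04873524 93.0191796 ]
```

Call:
apply_moves:
  targets:
    - [0, 0, 0, 0.0015, 0, 0, 0]
    - [0, 0, 0, 0.0015, 0, 0, 0]
    - [0, 0, 0, 0.001, 0, 0, 0]
    - [0, 0, 0, 0, 0, 0, 0]

```text
time_s: 9.75
tcp_pos: [0.516, -0.0085, 0.1101]
eef_rot: [-180.0, -0.1, -17.2]
contact_force: [-8.5, 2.1, 22.3]
gripper_width: 0.0003
gripper_force: 11.2
```

```bash
python3 cov.py
```

```text
t 9.75 case tcp mm [-34.3  -0.6] tip z 91.1 rpy [-1.7999e+02 -7.0000e-02 -1.7170e+01] F [-8.5  2.1 22.3] w 0.0003
plane 88374 [-8.30000e-03 -1.00000e-04  9.08742e+01] [ -70. -115.   88.] [ 70. 115. 170.] near max [89.49692884 90.40841483 91.31713555]
```

Call:
apply_moves:
  targets:
    - [0, 0, 0, 0.0007, 0, 0, 0]
    - [0, 0, 0, 0, 0, 0, 0]
    - [0, 0, 0, -0.004, 0, 0, 0]
    - [0, 0, 0, -0.015, 0, 0, 0]
    - [0, 0, 0, -0.025, 0, 0, 0]
    - [0, 0, 0, -0.03, 0, 0, 0]
    - [0, 0, 0, -0.03, 0, 0, 0]
    - [0, 0, 0, -0.03, 0, 0, 0]
    - [0, 0, 0, -0.02, 0, 0, 0]
    - [0, 0, 0, 0, 0, 0, 0]
    - [0, 0, 0, 0, 0, 0, 0]

```text
time_s: 10.72
tcp_pos: [0.5163, -0.0083, 0.2625]
eef_rot: [-179.9, -0.1, -17.2]
contact_force: [0.1, -0.1, -0.9]
gripper_width: 0.0003
gripper_force: 0.0
```

```bash
sed -i 's/<170)/<110)/' cov.py; python3 cov.py; python3 look.py 6 scene
```

```text
t 10.72 case tcp mm [-34.1  -0.3] tip z 243.5 rpy [-1.7988e+02 -1.4000e-01 -1.7230e+01] F [ 0.1 -0.1 -0.9] w 0.0003
plane 29449 [-1.40000e-03  0.00000e+00  9.06127e+01] [ -70. -115.   88.] [ 70. 115.  94.] near max [89.36600869 90.46189773 91.63958184]
t 10.77 case tcp mm [-34.8  -0.7] tip z 242.1 rpy [-1.7996e+02 -1.0000e-02 -1.7230e+01] F [ 0.7 -0.9 -1. ] w 0.0004
```

View pics/scene6.png

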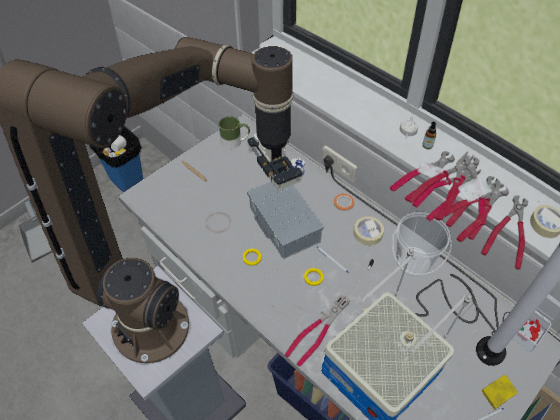

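The case is shut at (286,215), with the cover plane level at 91 mm. The arm is clear and the other things on the bench look unmoved.

```bash
python3 -c "
from plant import *
print(close_job())"
```

```text
the job is handed in; nothing more can be done
None
```

The flap was folded down flat first, then the cover was pushed fully shut (outer face level at 91 mm). The case and the other things on the bench look unmoved, and the job was handed in at about 11 s.

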